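# Centre a specimen carrier under the reading head by tapping

## Task

Lift the metal specimen carrier out of its cradle by its long sides, set it down on the bare bench between cradle and stage and let go, then take it again by its two ends and lower it (do not drop it) into the stage's loading bay, the longer end of the channel. Then, with closed fingers, tap it along the channel under the reading head, first from the loading end and then back from the opposite end, in turn, until it sits centred under the head with its ends level with the scribed lines on the rails; do not grip it across the head. Leave it there and do not disturb the things round about.

Things in the scene. Friction and masses are not known exactly. Their poses are not given: they have to be found in the camera images.
- carrier_center (a point): Centre (half-way up) of the specimen carrier, a loose plain aluminium block 50 mm (its x) by 68 mm (its y, the length) by 26 mm high, 0.18 to 0.35 kg, with a round dark-rimmed window in its top; turning it half round makes no difference. It starts flat in the cradle.
- carrier: The same carrier, origin at the centre of its underside, z up.
- cradle_seat (a point): Centre of the floor of the fixed grey plastic cradle where the carrier starts, 6 mm above the bench; x across, y along the carrier. Plan 56 x 90 mm. Walls 30 mm high cover the carrier's two ends (2 mm gap), so there it can be taken only across its 50 mm width; the long sides are open. The bench between cradle and stage is bare at x below 0.50 m: room to set the carrier down.
- head_mark (a point): Point on the stage's channel floor, 8 mm above the bench, straight below the middle of the reading head: the centre of the carrier's underside belongs here. y runs along the channel towards the loading bay, x across. Black lines scribed on the rail tops at y = -34 and +34 mm show where the carrier's ends belong. The carrier slides on the floor with 4 mm play at each side.
- stage: The fixed stage, axes as head_mark, origin on the bench below it. Channel floor from y = -80 to +150 mm, both ends open, 58 mm wide between aluminium rails 10 mm thick, tops 34 mm above the bench (flush with the carrier's top). The grey head is a bar 26 mm wide (y) over the channel at y = 0: underside 40, top 52 mm (lens ring 56) above the bench; its side posts make it 100 mm in x.
- bay_center (a point): Point on the channel floor, 8 mm above the bench, at y = +92 mm from head_mark (same axes): the middle of the loading bay, where the carrier is lowered, its length along the channel. The head bar keeps it from being lowered straight to the mark.
- vial: Bystander: dark vial with a white cap, 33 mm across, 73 tall; origin at the centre of its underside.
- dropper: Bystander: small white-capped dropper bottle, 25 mm across, 66 tall; origin at the centre of its underside.
- timer: Bystander: white bench timer, 62x66x18 mm; origin at the centre of its underside.
- slides: Bystander: open carton of slides, 32x82x30 mm; origin at the centre of its underside.
- pen: Bystander: marker pen lying, 128 mm long; origin at the centre of its underside.
- forceps: Bystander: steel forceps lying, 125 mm long, 10 high; origin at the centre of its underside.
Things that resemble listed ones, but are neither listed nor needed, are in the scene too. What is shaped like the carrier but blue is not meant.

How it is judged:
By the outcome, as a careful person would: the job done as asked, in the order asked, and still so for the second after the job is handed in, with the robot touching nothing.
It also fails if it takes over 72 s, if anything falls off the work surface, if the arm or the gripper's body presses on something with over 40 N, if the wrist force passes 120 N, or if a joint passes its speed limit or range.

## Robot

A 7-joint arm with a two-finger parallel gripper is mounted at the origin on a cart in front of the work surface, level with it; the furniture and walls round the work are solid. World frame = base frame: x ahead of the robot, y to its left, z up, the work surface at z = 0. Lengths are in m, angles in rad, forces in N, time in s.
With the tool pointing down it reaches from about 0.425 to 1.025 m from the base axis. Payload 3.6 kg.
Tool frame: the origin (TCP) lies at the very end of the fingers, on their centre line; the grasp point (between the pads) lies 19 mm behind it; x points along the fingers, y is the direction in which the jaws open and shut, and the axes are right-handed (so a half turn about x gives the same grasp; the last joint's range is limited). The gripper opens to 85 mm and grips with 20 to 120 N. Pads are 22 mm wide; open, the fingers measure 114 mm over their backs; the gripper's body (76 mm by 85 mm) begins 54 mm behind the grasp point. The pads swing forward as they close: fully open they stand 13 mm farther back than shut.
Start: joints at [1.091, 0.591, 0.048, 1.609, -0.033, 0.943, -0.034], TCP at [0.273, -0.672, 0.231] pointing down, gripper open.
Joint ranges: [-2.69, 2.69], [-0.47, 2.24], [-1.27, 1.36], [0.19, 2.51], [-1.53, 4.68], [0.08, 2.07], [-3.09, 3.09]. Speed limits (rad/s): [2.57, 2.57, 3.14, 3.14, 3.14, 3.14, 3.14].

## Interface

Orientations are given as a unit quaternion [x, y, z, w].
In Python, from cell import manip gives the robot as it stands. The module is installed in compiled form; this text tells all that it offers. Calls block until the motion is done:
- manip.move_ptp(position, orientation): joint-space move of the TCP to a pose.
- manip.movel(position, rot=None, v=0.15): straight line of the TCP; rot=None keeps the orientation; v is the mean speed in m/s.
- manip.set_joints(angles): joint-space move.
- manip.command_gripper(opening, squeeze=None): opening from 0.0 (shut) to 1.0 (fully open); squeeze is the grip in N (None keeps the last); returns when the fingers have stopped.
- manip.hold(seconds).
- manip.solve_ik(position, orientation): joint angles nearest the present ones, or None.
- manip.capture(name): name is "side" or "top"; returns a dict with "color" (480x640x3 uint8, red, green, blue), "fovy" (degrees; the focal length in pixels is half the picture's height over the tangent of half this angle, whatever the lens; pixels are square), "cx", "cy" (the principal point, pixels), "R" (3x3) and "t" (3): a world point X has camera coordinates R X + t. Camera axes: x right, y down, z forward; pixel columns grow to the right and rows downward; lengths in m; the calibration is good to about 2 mm. A picture is of the moment at which its call begins. There is no depth.
A pose or a line that the arm cannot do raises manip.Unreachable and nothing moves.
- manip.finish_job(): hands the job in, once; it reports no verdict.
Trained networks look in a picture, given as the dict that the camera call returned (one of the last four; its "shot" number tells which), for a name from the list of things; names that differ only in an ending like _2 or _b are one class to them, and where a whole thing is asked for, a point or a joint stands for the part that bears it (a point fixed in the world has none). Each returns a list of dicts, best first, with "score" (0 to 1); they miss things now and then, are a little off and sometimes report something else, mostly with a low value. They report only what shows in the picture. A call takes as long as a camera call. They do not tell look-alikes from the thing itself.
- manip.silhouettes(picture, label): "region" (480x640 bool, what is visible of it) and "rect" ([left, top, right, bottom] in pixels, round what is visible of it).
Readings, each from a call of its own:
- manip.current_t(): time.
- manip.current_joint_positions(): joint angles.
- manip.current_joint_velocities(): joint speeds.
- manip.current_effort(): joint torques, N m.
- manip.current_position(): TCP position.
- manip.current_orientation(): TCP orientation.
- manip.current_force(): force on the tool from outside, world axes, zero at the start.
- manip.current_moment(): the same for the moment, N m.
- manip.current_opening(): opening from 0.0 (shut) to 1.0 (fully open).
Only numpy, scipy, OpenCV 4.12 (cv2) and the standard library are available. Lean on these libraries where they do the work, as an engineer would, in place of code of your own. Each camera call takes 0.05 s, during which the arm holds its last target.

## Working session

There is one attempt and no reset: what is moved stays moved. The work goes in short steps, each a Python script; the robot and the scene stay as the last script left them, time stands still between calls to the robot, and variables do not carry over. Pictures are saved under pics/ and viewed, and the job is handed in when it is done.

```bash
mkdir -p pics
cat > h.py <<'E'
import numpy as np, cv2, json
from cell import manip
def save(c,n,crop=None,s=1):
    im=c["color"][:,:,::-1]
    if crop: im=im[crop[1]:crop[3],crop[0]:crop[2]]
    if s!=1: im=cv2.resize(im,None,fx=s,fy=s,interpolation=cv2.INTER_CUBIC)
    cv2.imwrite("pics/"+n,im)
def F(c): return 240/np.tan(np.radians(c["fovy"])/2)
def proj(c,X):
    p=np.array(c["R"])@np.array(X)+np.array(c["t"]); f=F(c)
    return np.array([c["cx"]+f*p[0]/p[2],c["cy"]+f*p[1]/p[2]])
def unproj(c,u,v,z):
    R=np.array(c["R"]);t=np.array(c["t"]);f=F(c)
    d=R.T@np.array([(u-c["cx"])/f,(v-c["cy"])/f,1.]); o=-R.T@t
    return o+d*(z-o[2])/d[2]
E
python3 - <<'E'
from h import *
for n in("top","side"):
    c=manip.capture(n); save(c,n+"0.png"); print(n,c["fovy"],c["cx"],c["cy"],(-np.array(c["R"]).T@c["t"]).round(3),np.array(c["R"]).round(3).tolist())
    for l in("carrier","stage","cradle_seat","vial","dropper","timer","slides","pen","forceps"):
        try:
            for d in manip.silhouettes(c,l): print(l,round(d["score"],2),d["rect"],unproj(c,(d["rect"][0]+d["rect"][2])/2,(d["rect"][1]+d["rect"][3])/2,0.03).round(3))
        except Exception as e: print(l,e)
print(manip.current_t(),manip.current_orientation())
E
```

```text
top 51.59280064314611 313.25539142042857 239.52714931672568 [0.286 0.099 1.339] [[-0.108, -0.994, -0.001], [-0.967, 0.106, -0.23], [0.229, -0.024, -0.973]]
carrier 0.81 [241.3, 278.5, 269.2, 301.7] [0.474 0.234 0.03 ]
carrier 0.56 [113.9, 270.4, 140.5, 299.9] [0.524 0.571 0.03 ]
stage 0.97 [382.4, 238.5, 474.6, 282.4] [ 0.503 -0.234  0.03 ]
cradle_seat 0.77 [238.1, 270.5, 273.8, 303.4] [0.482 0.232 0.03 ]
vial 0.71 [387.1, 191.7, 400.0, 211.5] [ 0.677 -0.165  0.03 ]
vial 0.15 [156.8, 278.5, 185.2, 305.2] [0.494 0.456 0.03 ]
dropper 0.66 [430.5, 183.5, 443.5, 198.4] [ 0.694 -0.289  0.03 ]
timer 0.62 [157.0, 275.6, 185.4, 306.9] [0.495 0.455 0.03 ]
slides 0.86 [470.1, 180.0, 493.7, 214.4] [ 0.663 -0.41   0.03 ]
slides 0.41 [430.8, 185.1, 444.1, 198.4] [ 0.692 -0.29   0.03 ]
pen 0.54 [154.6, 224.7, 177.6, 264.7] [0.623 0.464 0.03 ]
side 49.856433305050444 315.3315943429488 237.76737233025162 [0.035 1.303 0.854] [[-0.908, -0.418, -0.001], [-0.22, 0.48, -0.85], [0.356, -0.771, -0.527]]
carrier 0.77 [320.2, 262.9, 340.4, 279.6] [0.481 0.238 0.03 ]
carrier 0.63 [235.7, 339.8, 267.3, 367.9] [0.516 0.601 0.03 ]
carrier 0.39 [357.1, 180.3, 395.8, 225.3] [ 0.496 -0.193  0.03 ]
cradle_seat 0.76 [319.2, 261.1, 341.8, 288.0] [0.474 0.252 0.03 ]
cradle_seat 0.7 [358.2, 182.3, 394.9, 223.0] [ 0.497 -0.195  0.03 ]
vial 0.68 [319.6, 183.5, 329.3, 205.8] [ 0.682 -0.175  0.03 ]
dropper 0.6 [334.2, 170.5, 335.0, 189.8] [ 0.695 -0.298  0.03 ]
timer 0.69 [275.7, 315.2, 305.2, 336.6] [0.479 0.482 0.03 ]
slides 0.71 [340.2, 165.4, 362.0, 180.8] [ 0.662 -0.381  0.03 ]
pen 0.54 [226.7, 298.7, 251.2, 331.2] [0.611 0.499 0.03 ]
1.0 [-0.69396939 -0.13556566  0.69401144 -0.13556016]
```

View pics/top0.png

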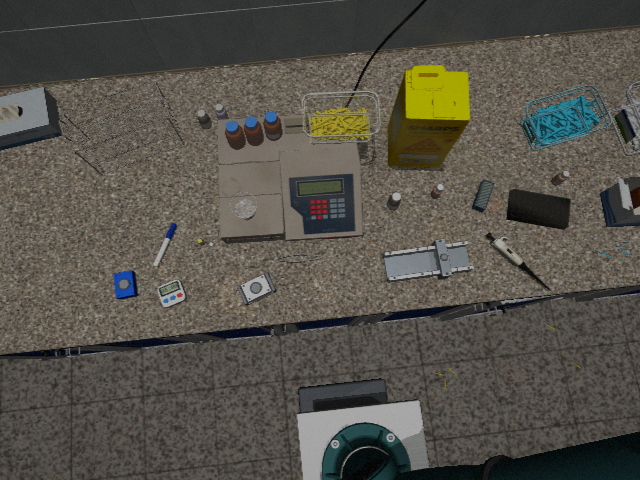

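View pics/side0.png

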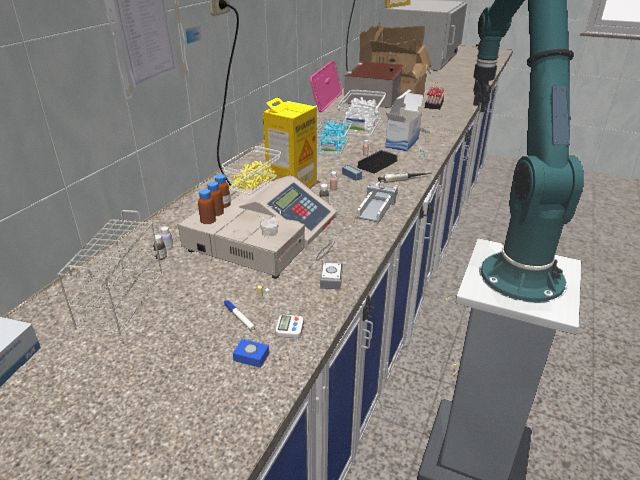

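Run:
```python
import cv2,numpy as np
t=cv2.imread("pics/top0.png");s=cv2.imread("pics/side0.png")
f=lambda im,b,k:cv2.resize(im[b[1]:b[3],b[0]:b[2]],None,fx=k,fy=k,interpolation=cv2.INTER_CUBIC)
cv2.imwrite("pics/tc1.png",f(t,(225,255,285,315),10)); cv2.imwrite("pics/tc2.png",f(t,(375,225,485,295),7))
cv2.imwrite("pics/sc.png",f(s,(310,170,400,295),4.8))
```

```text
(no output)
```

View pics/tc1.png

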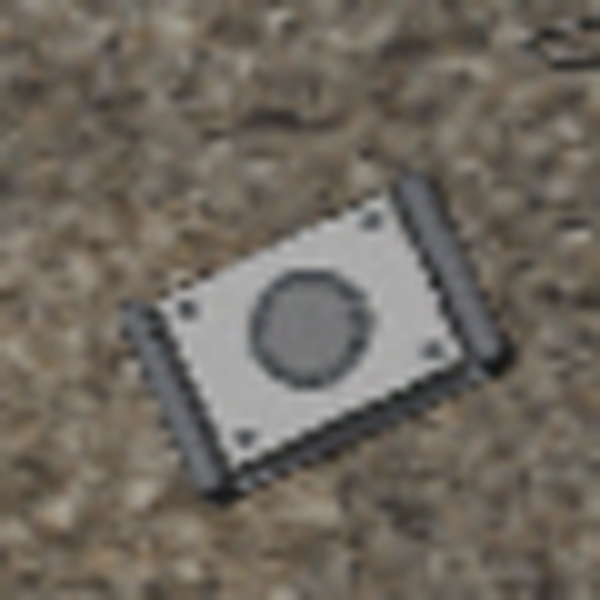

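View pics/tc2.png

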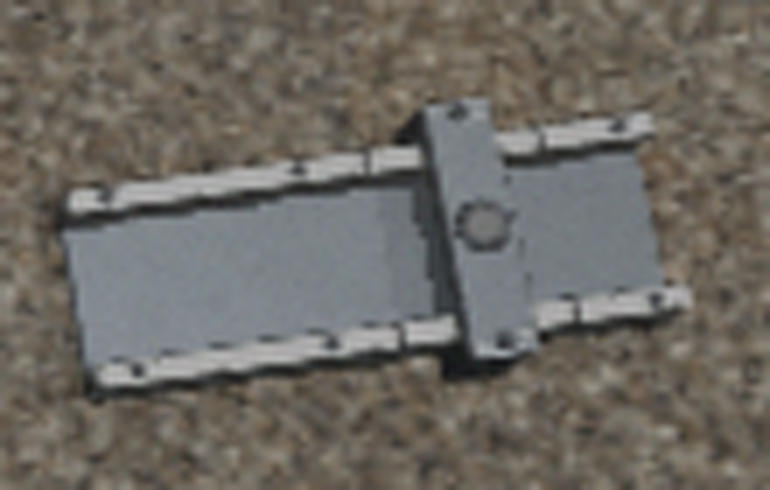

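View pics/sc.png

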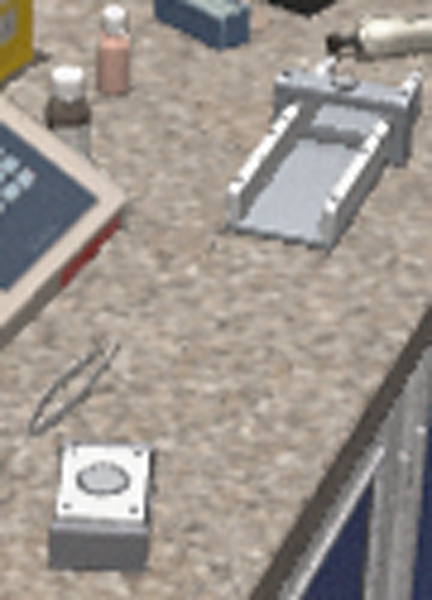

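Candidates: the aluminium block in the grey cradle (top view 256,289; side 330,271), and the blue block (top 125,285; side 251,353). Only the first is bare aluminium, sits in a cradle and has a dark-rimmed window; the enlarged crop confirms it. The stage is at top (428,260), with its longer bay end on the left (+y). Next I'll fit poses.

```bash
cat > fit.py <<'E'
from h import *
from scipy.optimize import least_squares
import cv2
def px(p,s,o): return np.array([(p[0]+.5)/s-.5+o[0],(p[1]+.5)/s-.5+o[1]])
def fit(obs,x0):
    # obs: list (cam, local xyz, uv)
    def r(q):
        c,s=np.cos(q[2]),np.sin(q[2])
        return np.concatenate([proj(cm,[q[0]+c*X[0]-s*X[1],q[1]+s*X[0]+c*X[1],X[2]])-uv for cm,X,uv in obs])
    so=least_squares(r,x0,loss="soft_l1"); return so.x,r(so.x).reshape(-1,2)
E
python3 - <<'E'
from fit import *
T=manip.capture("top");S=manip.capture("side")
import pickle;pickle.dump((T,S),open("cams.pkl","wb"))
a=[((-.025,.034,.032),(232,468)),((.025,.034,.032),(160,300)),((.025,-.034,.032),(390,193)),((-.025,-.034,.032),(465,357)),((0,0,.032),(311,328))]
t1=[(T,X,px(p,10,(225,255))) for X,p in a]
b=[((-.025,.034,.032),(150,516)),((.025,.034,.032),(52,515)),((.025,-.034,.032),(68,447)),((-.025,-.034,.032),(151,449)),((0,0,.032),(102,479))]
s1=[(S,X,px(p,4.8,(310,170))) for X,p in b]
for o in(t1,s1,t1+s1):
    q,r=fit(o,[.48,.234,.4]);print("car",q.round(4),r.round(1).tolist())
a=[((.034,.034,.034),(367,160)),((.034,-.034,.034),(540,138)),((-.034,.034,.034),(404,333)),((-.034,-.034,.034),(575,310)),((0,0,.056),(485,225)),
((.034,.15,.034),(70,201)),((-.034,.15,.034),(97,376)),((.034,-.08,.034),(652,124)),((-.034,-.08,.034),(692,297))]
t2=[(T,X,px(p,7,(375,225))) for X,p in a]
b=[((.034,.15,.034),(236,188)),((-.034,.15,.034),(329,200)),((0,0,.056),(344,82))]
s2=[(S,X,px(p,4.8,(310,170))) for X,p in b]
for o in(t2,s2,t2+s2):
    q,r=fit(o,[.5,-.25,.1]);print("st",q.round(4),r.round(1).tolist())
E
```

```text
car [0.4807 0.2321 0.3349] [[-0.0, 0.2], [-0.4, -0.1], [0.0, -0.3], [0.3, 0.2], [0.1, 0.1]]
car [0.4801 0.2331 0.3449] [[-0.9, 0.4], [0.9, -0.3], [-0.5, -0.4], [-0.0, 0.0], [0.5, 0.3]]
car [0.4805 0.2323 0.3376] [[-0.1, 0.2], [-0.5, -0.0], [-0.1, -0.3], [0.2, 0.2], [-0.0, 0.1], [-1.1, 0.2], [0.8, -0.6], [-0.5, -0.7], [0.0, -0.1], [0.5, 0.1]]
st [ 0.5046 -0.2693  0.0259] [[-0.1, 0.2], [-0.0, 0.0], [-0.7, 0.2], [0.0, 0.1], [-0.0, -0.1], [-0.3, 0.0], [0.1, -0.1], [0.7, -0.2], [0.3, -0.3]]
st [ 0.5079 -0.274   0.0468] [[-0.3, -0.2], [0.2, 1.1], [0.1, -1.0]]
st [ 0.5046 -0.2695  0.028 ] [[-0.1, 0.2], [0.0, -0.0], [-0.6, 0.2], [0.1, 0.1], [0.0, -0.1], [-0.2, 0.1], [0.2, -0.0], [0.8, -0.3], [0.3, -0.4], [-0.6, 0.4], [-0.2, 1.8], [0.5, -0.3]]
```

```bash
cat >> fit.py <<'E'
from scipy.spatial.transform import Rotation as Ro
def qd(a):
    x=np.array([0,0,-1.]);y=np.array([np.cos(a),np.sin(a),0]);
    return Ro.from_matrix(np.stack([x,y,np.cross(x,y)],1)).as_quat()
CAR=np.array([.4805,.2323,.336]); ST=np.array([.5046,-.2694,.0265])
def stp(x,y,z):
    c,s=np.cos(ST[2]),np.sin(ST[2]); return [ST[0]+c*x-s*y,ST[1]+s*x+c*y,z]
E
python3 - <<'E'
from fit import *
import pickle; T,S=pickle.load(open("cams.pkl","rb"))
for p in((275,260),(320,258),(285,255),(310,262)): print("forceps",unproj(T,*p,.005).round(3))
print(Ro.from_quat(manip.current_orientation()).as_matrix().round(2).tolist())
for nm,p,a in(("cr",[.4805,.2323,.15],CAR[2]),("set",[.455,.0,.1],ST[2]),("setY",[.455,0,.1],ST[2]+np.pi/2),("bay",stp(0,.092,.1),ST[2]+np.pi/2),("tapL",stp(0,.092,.1),ST[2]),("tapR",stp(0,-.05,.02),ST[2])):
    for k in(0,np.pi,-np.pi):
        s=manip.solve_ik(p,qd(a+k)); print(nm,round(k,1),None if s is None else np.round(s,2))
print(manip.current_t())
E
```

```text
forceps [0.554 0.176 0.005]
forceps [0.546 0.053 0.005]
forceps [0.565 0.148 0.005]
forceps [0.538 0.082 0.005]
[[-0.0, 0.38, -0.93], [-0.0, -0.93, -0.38], [-1.0, 0.0, 0.0]]
cr 0 [-0.01  0.56 -0.72  2.08  0.58  0.7  -0.78]
cr 3.1 [ 0.2   0.71 -1.07  2.07  0.84  0.88  2.12]
cr -3.1 [ 0.2   0.71 -1.07  2.07  0.84  0.88  2.12]
set 0 [ 0.1   0.5  -0.26  2.29  0.34  0.38 -0.42]
set 3.1 [-0.41  0.53  0.42  2.31 -0.57  0.39 -2.62]
set -3.1 [-0.41  0.53  0.42  2.31 -0.57  0.39 -2.62]
setY 0 [ 0.3   0.54 -0.53  2.28  0.62  0.46  0.86]
setY 3.1 [-0.16  0.49  0.07  2.3  -0.1   0.35 -1.54]
setY -3.1 [-0.16  0.49  0.07  2.3  -0.1   0.35 -1.54]
bay 0 [ 0.67  0.61 -0.56  2.12  0.6   0.57  1.27]
bay 3.1 [ 0.2   0.55  0.08  2.14 -0.09  0.45 -1.2 ]
bay -3.1 [ 0.2   0.55  0.08  2.14 -0.09  0.45 -1.2 ]
tapL 0 [ 0.44  0.56 -0.26  2.13  0.29  0.49 -0.01]
tapL 3.1 [-0.07  0.6   0.46  2.15 -0.54  0.5  -2.32]
tapL -3.1 [-0.07  0.6   0.46  2.15 -0.54  0.5  -2.32]
tapR 0 [ 0.58  0.74 -0.14  2.01  0.23  0.41  0.3 ]
tapR 3.1 [ 0.22  0.78  0.39  2.02 -0.65  0.46 -2.01]
tapR -3.1 [ 0.22  0.78  0.39  2.02 -0.65  0.46 -2.01]
1.1
```

Run:
```python
from fit import *
m=manip
m.move_ptp(stp(0,.05,.25),qd(ST[2])); 
x,y,a=CAR
m.move_ptp([x,y,.14],qd(a)); print(m.current_t())
m.command_gripper(1.0)
m.movel([x,y,.06],v=.15); 
c=m.capture("side"); save(c,"s1.png",(270,200,400,310),6)
c=m.capture("top"); save(c,"t1.png",(200,230,310,320),6)
print(m.current_t(),m.current_position(),m.current_force())
```

```text
4.6417
5.6417 [0.48122075 0.23280392 0.06094963] [ 0.22614022 -0.88274833 -0.27495935]
```

View pics/s1.png

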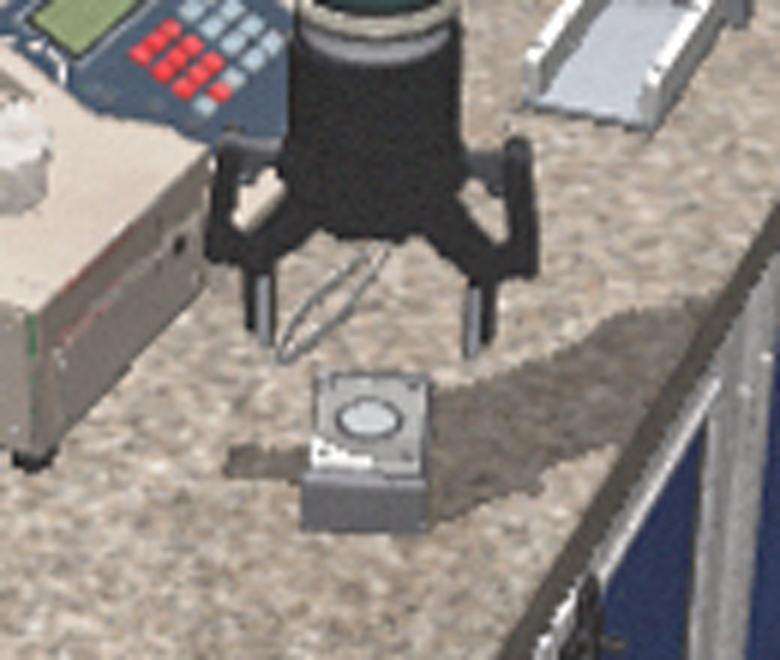

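View pics/t1.png

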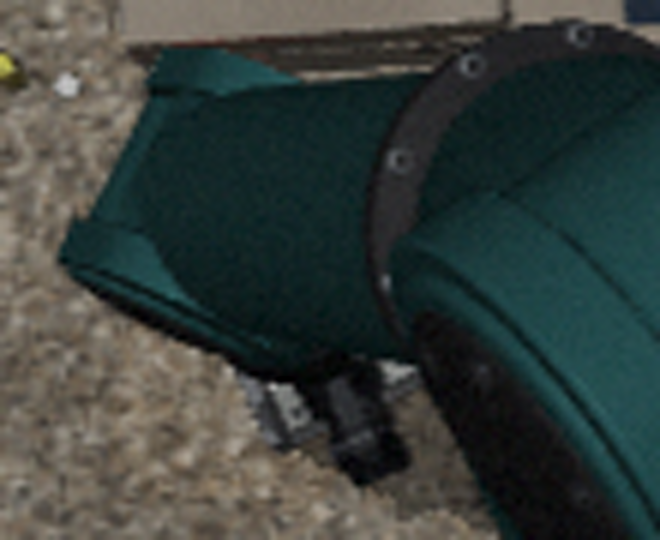

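The fingers straddle the carrier (jaw tips at side crop 265,345 and 470,350; carrier between). Nothing is touched, so I'll grasp.

Run:
```python
from fit import *
m=manip
x,y,a=CAR
m.movel([x,y,.008],v=.08); print(m.current_position(),m.current_force())
m.command_gripper(0.0,50); print("op",m.current_opening(),m.current_force(),m.current_position())
m.movel([x,y,.07],v=.08); print("lift",m.current_opening(),m.current_force())
c=m.capture("side"); save(c,"s2.png",(270,200,400,310),6); print(m.current_t())
```

```text
[0.4805702  0.23247818 0.00805122] [-0.28113335  0.33538387  0.30114358]
op 0.5733280909167916 [-0.66981826 -0.17870277  5.46442629] [0.48084597 0.23246431 0.00866421]
lift 0.5758750806618632 [-0.33615055  0.05157632 -2.27377619]
7.8417
```

View pics/s2.png

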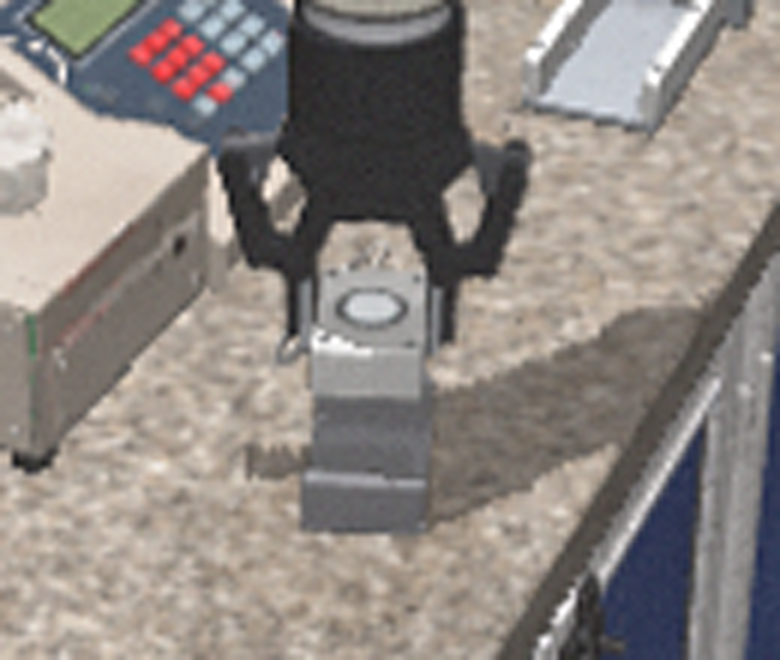

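The carrier is gripped by its long sides, level and clear of the cradle. Setting it on the bench.

```bash
cat >> fit.py <<'E'
SET=np.array([.462,-.01])
E
python3 - <<'E'
from fit import *
m=manip
x,y=SET;a=ST[2]
m.movel([CAR[0],CAR[1],.10],v=.15)
m.move_ptp([x,y,.10],qd(a)); print(m.current_t(),m.current_position())
m.movel([x,y,.02],v=.12)
z=.006
while True:
    m.movel([x,y,z],v=.03); f=m.current_force(); print(z,f.round(1) if hasattr(f,'round') else f, m.current_position()[2])
    if f[2]>1.0 or z<.0012: break
    z-=.0015
m.command_gripper(0.72); m.hold(.2); print(m.current_force(),m.current_opening())
m.command_gripper(1.0); m.movel([x,y,.09],v=.15); print(m.current_t())
E
```

```text
9.15 [ 0.46292579 -0.00823735  0.0999672 ]
0.006 [-0.4  0.3 -2. ] 0.005872522854560216
0.0045000000000000005 [-0.1  0.3 -2.5] 0.004505129269029202
0.0030000000000000005 [-0.3  0.3 -1.9] 0.0029415800118012536
0.0015000000000000005 [-0.1  0.5 11.6] 0.0026237082025061323
[-0.51746475  0.042485   -0.25629847] 0.716764882693535
12.925
```

Run:
```python
from fit import *
m=manip
x,y=SET;a=ST[2]+np.pi/2
s=[m.solve_ik([x,y,.09],qd(a+k)) for k in(0,np.pi)]; cur=np.array(m.current_joint_positions()); print([np.abs(np.array(q)-cur).max().round(2) for q in s])
m.move_ptp([x,y,.09],qd(a)); print(m.current_t())
c=m.capture("side"); save(c,"s3.png",(280,170,420,300),5)
c=m.capture("top"); save(c,"t3.png",(260,230,420,320),5);print(m.current_t())
```

```text
[np.float64(1.16), np.float64(1.04)]
14.0
14.1
```

View pics/s3.png

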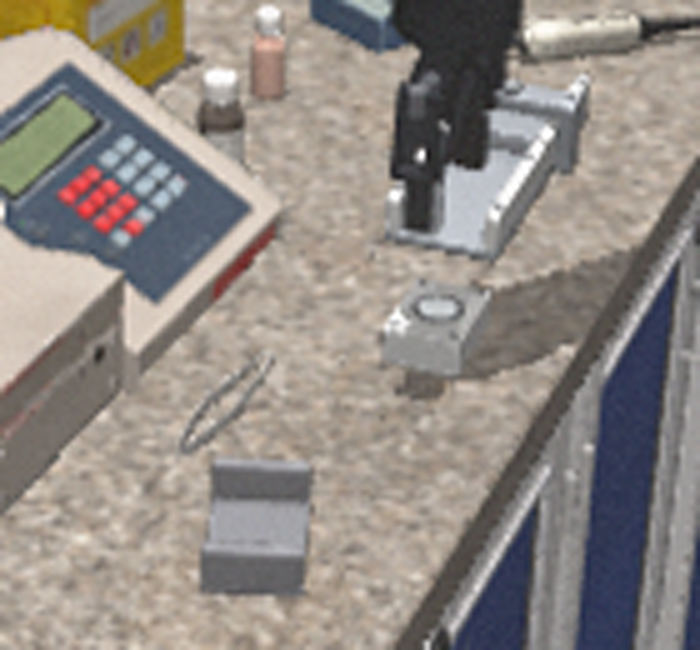

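View pics/t3.png

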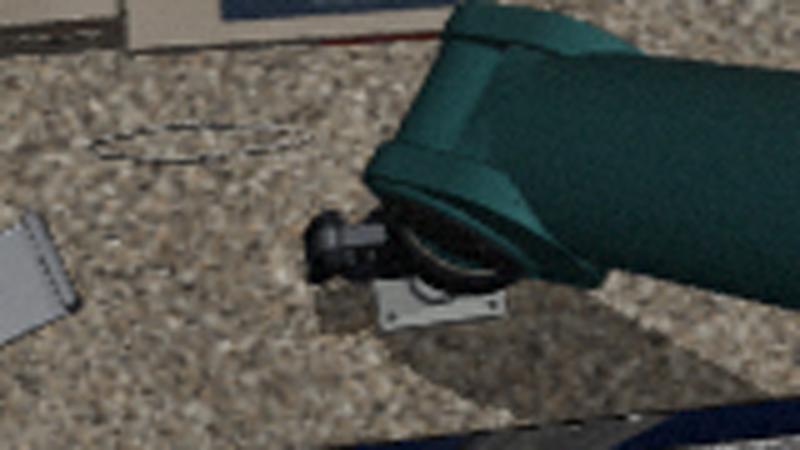

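The carrier stands flat on the bench, released and aligned (side crop 438,308). The forceps and cradle are undisturbed. I'll check its centre against the grip axis, then take the ends.

Run:
```python
from fit import *
import pickle; T,S=pickle.load(open("cams.pkl","rb"))
m=manip
b=px((438,308),5,(280,170)); print("side win",unproj(S,*b,.026))
print("top edge corners",[unproj(T,*px(p,5,(260,230)),.026).round(4) for p in((383,329),(506,315))])
x,y=SET
m.movel([x,y,.03],v=.12);m.movel([x,y,.003],v=.05); print(m.current_force())
m.command_gripper(0.0,50); print(m.current_opening(),m.current_force(),m.current_position())
m.movel([x,y,.05],v=.08); print(m.current_opening(),m.current_force())
c=m.capture("side"); save(c,"s4.png",(280,150,420,280),5); print(m.current_t())
```

```text
side win [ 0.4635434 -0.0105291  0.026    ]
top edge corners [array([0.4373, 0.0227, 0.026 ]), array([ 0.4376, -0.043 ,  0.026 ])]
[ 0.04475814  0.00727112 -0.29799267]
0.7853844225859328 [-0.76611022  0.67331121  5.04728682] [ 0.46230014 -0.00958373  0.00367477]
0.7857234798295722 [-0.04341809 -0.35361215 -2.07697988]
16.5417
```

View pics/s4.png

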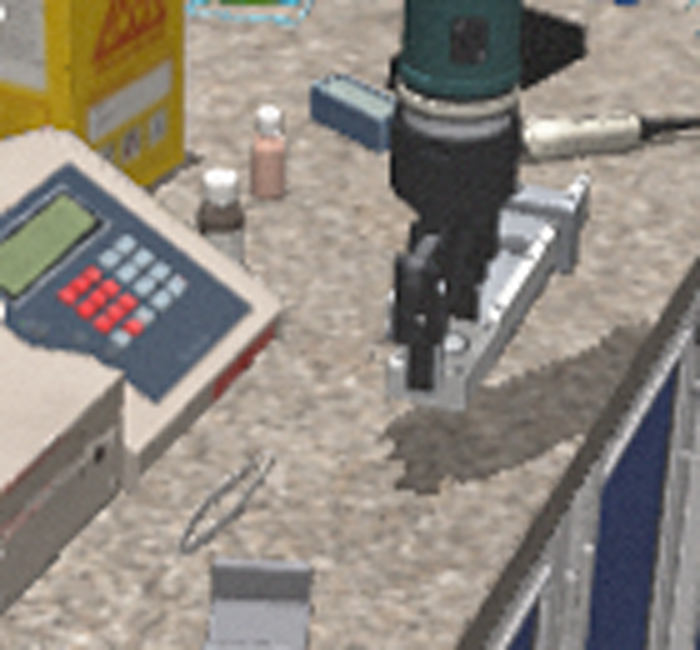

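Run:
```python
from fit import *
m=manip
x,y=SET;a=ST[2]+np.pi/2
m.movel([x,y,.10],v=.15)
m.move_ptp(stp(0,.092,.10),qd(a)); 
m.movel(stp(0,.092,.055),v=.1); m.hold(.2); print(m.current_t(),m.current_position(),stp(0,.092,.055),m.current_force())
c=m.capture("side"); save(c,"s5.png",(330,150,420,240),7)
c=m.capture("top"); save(c,"t5.png",(370,220,490,300),6)
```

```text
18.55 [ 0.50270647 -0.17738662  0.05563994] [np.float64(0.5021622853375642), np.float64(-0.17743230160961648), 0.055] [-0.60045847 -0.0988855  -2.0846607 ]
```

View pics/s5.png

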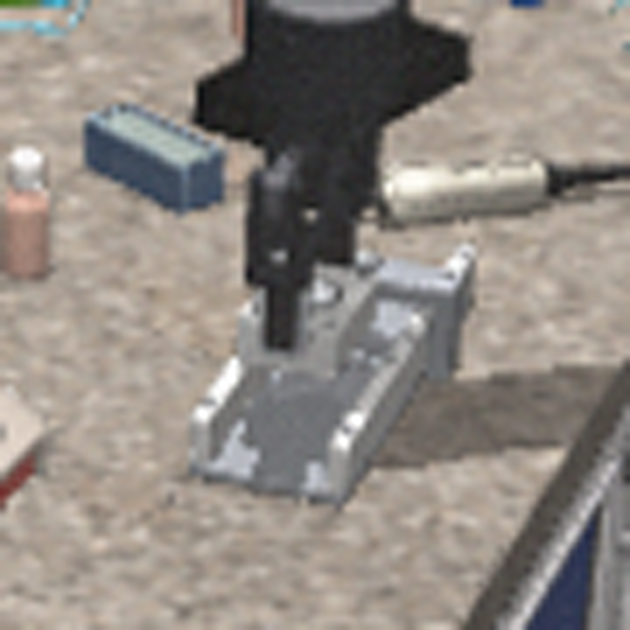

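View pics/t5.png

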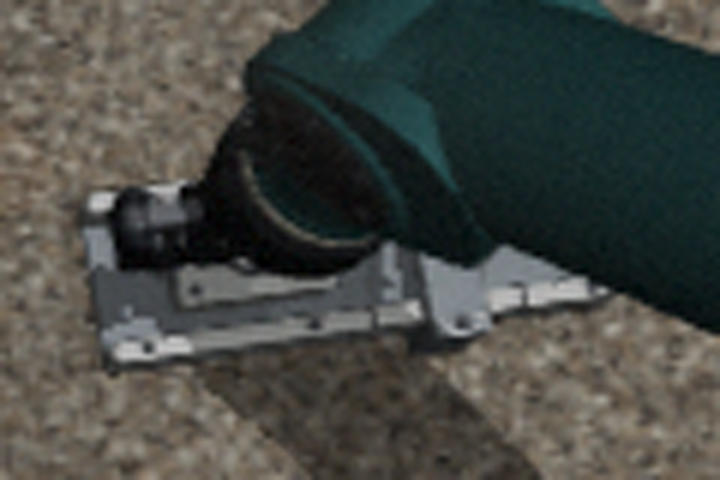

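Run:
```python
from fit import *
import pickle; T,S=pickle.load(open("cams.pkl","rb"))
for p in((183,308),(336,289)):
    w=unproj(T,*px(p,6,(370,220)),.078); d=w-np.array(stp(0,0,0)); c,s=np.cos(ST[2]),np.sin(ST[2]); print("stage xy",c*d[0]+s*d[1],-s*d[0]+c*d[1])
m=manip
m.movel(stp(0,.092,.034),v=.08); print(m.current_force(),m.current_position())
for z in(.026,.018,.0145):
    m.movel(stp(0,.092,z),v=.05); f=m.current_force(); print(z,np.round(f,1))
    if np.abs(f).max()>8: break
else:
    while z>.010:
        z-=.0012; m.movel(stp(0,.092,z),v=.03); f=m.current_force(); print(z,np.round(f,1),m.current_position()[2])
        if f[2]>1.5: break
print(m.current_t())
```

```text
stage xy -0.025193502134302097 0.12512572189895674
stage xy -0.0259040312461845 0.058650084058292876
[-0.09280516  0.28777409 -1.65442161] [ 0.50183366 -0.17732623  0.03361693]
0.026 [-0.7 -0.5 -2.6]
0.018 [ 1.3 -0.9 -1.8]
0.0145 [ 0.1 -0.3 -2.4]
0.013300000000000001 [ 0.1 -0.6 -1.9] 0.0133091109211105
0.012100000000000001 [-0.4  0.5 -2.1] 0.012062811368084781
0.010900000000000002 [-1.5 -0.6  6.9] 0.011736586413049595
20.6833
```

Lowered and seated on the channel floor without side contact. Release and prepare the first tap.

Run:
```python
from fit import *
m=manip
m.command_gripper(0.9); m.hold(.1); m.command_gripper(1.0); print(m.current_force())
m.movel(stp(0,.092,.10),v=.15)
m.move_ptp(stp(0,.165,.10),qd(ST[2])); m.command_gripper(0.0,40)
m.movel(stp(0,.165,.022),v=.12); print(m.current_t(),m.current_opening(),m.current_force(),m.current_position())
c=m.capture("side"); save(c,"s6.png",(330,150,420,240),7)
c=m.capture("top"); save(c,"t6.png",(370,220,490,300),6)
```

```text
[-0.519604    0.09621975 -0.21661663]
24.875 -0.0010325301946187086 [-0.43666216 -0.33753948  0.52843267] [ 0.50052256 -0.10436228  0.02222582]
```

View pics/s6.png

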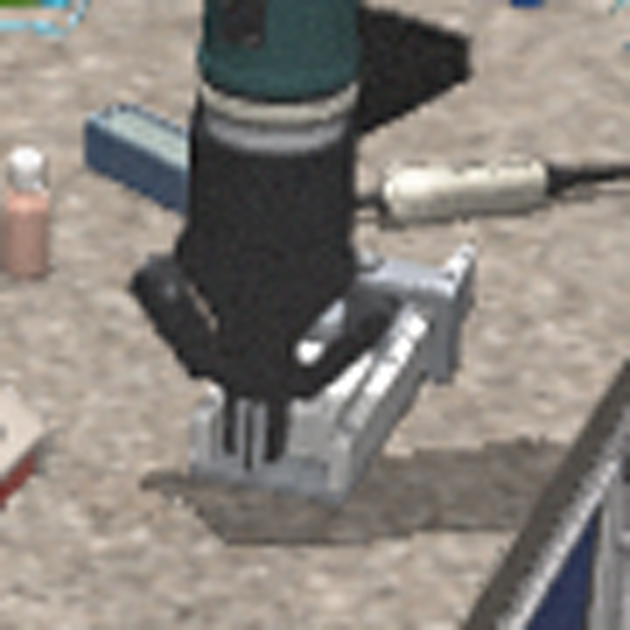

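View pics/t6.png

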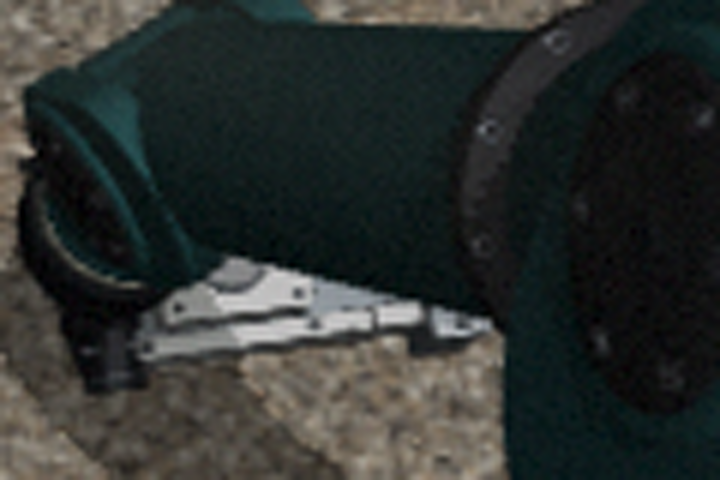

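Closed fingers stand in the loading end of the channel behind the carrier (side crop 255,465). Pushing towards the head.

Run:
```python
from fit import *
m=manip
for y in(.14,.137,.11,.07,.042):
    m.movel(stp(0,y,.022),v=.07); print(y,np.round(m.current_force(),1),np.round(m.current_position(),4))
m.movel(stp(0,.06,.022),v=.1)
m.movel(stp(0,.06,.12),v=.2)
m.move_ptp(stp(0,.12,.25),qd(ST[2]))
c=m.capture("top"); save(c,"t7.png",(375,225,485,295),7); print(m.current_t())
```

```text
0.14 [0.3 0.6 0.2] [ 0.5008 -0.1302  0.022 ]
0.137 [-0.5 -0.2  0.3] [ 0.5009 -0.1324  0.022 ]
0.11 [0.1 0.5 0.5] [ 0.5015 -0.1605  0.022 ]
0.07 [ 0.6 -0.4 -0. ] [ 0.5025 -0.2     0.0219]
0.042 [-0.4 -0.1 -0.3] [ 0.5033 -0.2284  0.022 ]
29.1917
```

View pics/t7.png

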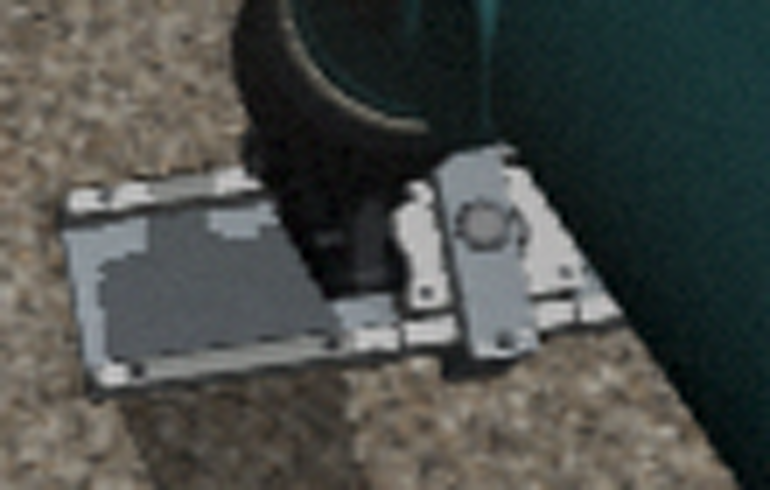

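The carrier is under the head and about 4 mm past the mark: its left end at crop (410,310), the line there at about x=399. Now tapping back from the opposite end.

```bash
cat >> fit.py <<'E'
J0=[1.091,0.591,0.048,1.609,-0.033,0.943,-0.034]
E
python3 - <<'E'
from fit import *
m=manip
m.movel(stp(0,-.066,.12),v=.25)
m.movel(stp(0,-.066,.022),v=.15); print(m.current_t(),np.round(m.current_force(),1),m.current_position())
m.movel(stp(0,-.0515,.022),v=.05)
for y in(-.049,-.0465):
    m.movel(stp(0,y,.022),v=.03); print(y,np.round(m.current_force(),1),np.round(m.current_position(),4))
m.movel(stp(0,-.066,.022),v=.1)
m.movel(stp(0,-.066,.12),v=.2)
m.set_joints(J0)
c=m.capture("top"); save(c,"t8.png",(375,225,485,295),7); print(m.current_t())
import pickle; pickle.dump(c,open("c8.pkl","wb"))
E
```

```text
31.05 [-0.4  0.4  0.7] [ 0.5072303  -0.33524146  0.02280531]
-0.049 [ 1.2 -0.3  0.2] [ 0.5059 -0.3183  0.022 ]
-0.0465 [ 0.2 -0.5  0.9] [ 0.5058 -0.3158  0.0219]
34.5833
```

View pics/t8.png

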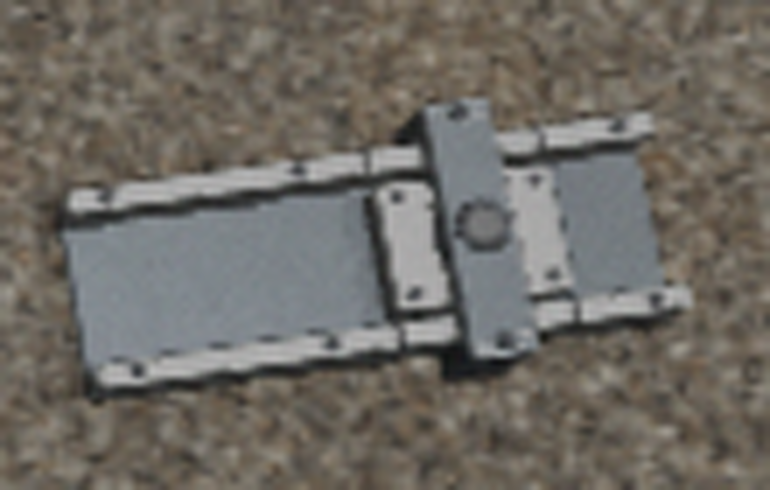

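Nearly in place. I'll rectify the rail-top plane for a precise reading.

```bash
cat > rect.py <<'E'
from fit import *
import pickle,sys
def rect(c,n,k=8):
    # out: col = (60 - y_mm)*k (loading end left), row=(45-x_mm)*k
    pts=[(45,55),(45,-55),(-45,-55),(-45,55)]
    src=np.float32([proj(c,stp(x/1e3,y/1e3,.034)) for x,y in pts]); dst=np.float32([[(50-y)*k*.9,(45-x)*k*.75] for x,y in pts])
    kx,ky=7,6
    dst=np.float32([[(55-y)*kx,(45-x)*ky] for x,y in pts])
    H=cv2.getPerspectiveTransform(src,dst); im=cv2.warpPerspective(c["color"][:,:,::-1],H,(110*kx,90*ky),flags=cv2.INTER_CUBIC)
    cv2.imwrite("pics/"+n,im); g=im.astype(float).mean(2)
    ys=55-np.arange(110*kx)/kx
    pr=lambda x0,x1:g[int((45-x1)*ky):int((45-x0)*ky)].mean(0)
    def half(p,a,b,rise):
        # subpixel edge by max gradient centroid in y range
        s=(ys<b)&(ys>a); d=np.gradient(cv2.GaussianBlur(p[None],(0,0),4)[0]); d=d if rise else -d
        d=np.where(s,np.clip(d,0,None),0); i=d.argmax(); w=slice(max(i-10,0),i+11); return (d[w]*ys[w]).sum()/d[w].sum()
    def dark(p,y0):
        s=np.abs(ys-y0)<4; q=p[s]; base=np.median(q); w=np.clip(base-q-5,0,None); return (w*ys[s]).sum()/w.sum()
    for nm,x0,x1 in(("+rail",31,37),("-rail",-37,-31)):
        p=pr(x0,x1); print(nm,"lines",round(dark(p,34),2),round(dark(p,-34),2))
    for x0,x1 in((-21,-12),(-10,-1),(1,10),(12,21)):
        p=pr(x0,x1); print("carrier end x",x0,x1,round(half(p,26,44,True),2),round(half(p,-44,-26,False),2))
E
python3 - <<'E'
from rect import *
rect(pickle.load(open("c8.pkl","rb")),"r8.png")
E
```

```text
+rail lines 33.84 -34.3
-rail lines 33.45 -34.37
carrier end x -21 -12 32.04 -34.49
carrier end x -10 -1 32.41 -34.42
carrier end x 1 10 32.71 -34.86
carrier end x 12 21 32.19 -35.12
```

View pics/r8.png

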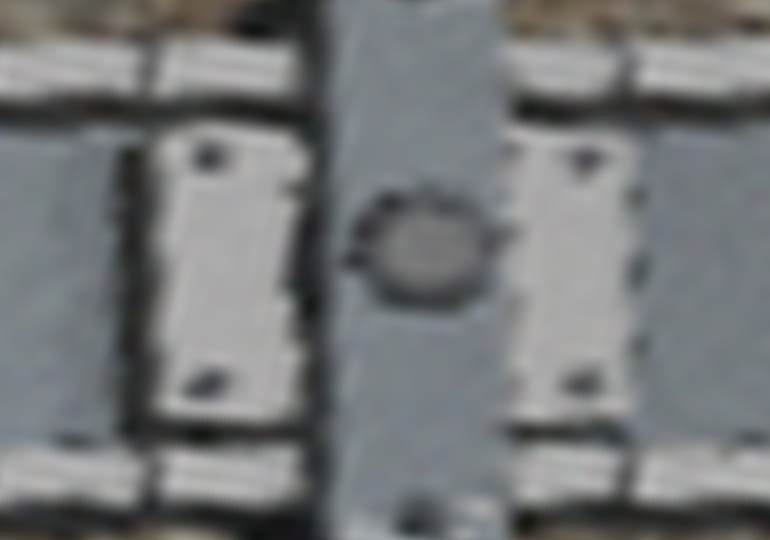

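The carrier centre is about 0.85 mm short, relative to the lines (centre −1.2, lines' midpoint −0.35), and square. One more tap from each end in turn, the last aimed 0.9 mm further.

Run:
```python
from rect import *
m=manip
m.move_ptp(stp(0,-.066,.14),qd(ST[2]))
m.movel(stp(0,.062,.12),v=.25)
m.movel(stp(0,.062,.022),v=.15)
m.movel(stp(0,.046,.022),v=.08)
m.movel(stp(0,.042,.022),v=.03); m.hold(.1); print(m.current_t(),m.current_position())
m.movel(stp(0,.062,.022),v=.1)
m.movel(stp(0,.062,.12),v=.2)
m.movel(stp(0,-.066,.12),v=.25)
m.movel(stp(0,-.066,.022),v=.15)
m.movel(stp(0,-.0515,.022),v=.06)
m.movel(stp(0,-.0456,.022),v=.03); m.hold(.15); print(m.current_t(),m.current_position())
m.movel(stp(0,-.066,.022),v=.1)
m.movel(stp(0,-.066,.12),v=.2)
m.set_joints(J0)
c=m.capture("top"); s=m.capture("side"); print(m.current_t())
save(c,"t9.png");save(s,"s9.png"); rect(c,"r9.png")
for l in("vial","dropper","timer","slides","pen"):
    for d in m.silhouettes(c,l)[:1]: print(l,d["rect"])
```

```text
38.3333 [ 0.50346485 -0.22730446  0.02198727]
41.675 [ 0.50578183 -0.31492319  0.02192775]
44.325
+rail lines 33.84 -34.27
-rail lines 33.42 -34.39
carrier end x -21 -12 33.19 -34.04
carrier end x -10 -1 32.87 -33.57
carrier end x 1 10 33.0 -33.53
carrier end x 12 21 33.31 -33.63
vial [385.1, 193.0, 400.9, 210.9]
timer [155.2, 278.3, 186.2, 308.0]
slides [471.9, 180.8, 496.6, 214.1]
pen [149.8, 218.6, 179.4, 268.5]
```

View pics/r9.png

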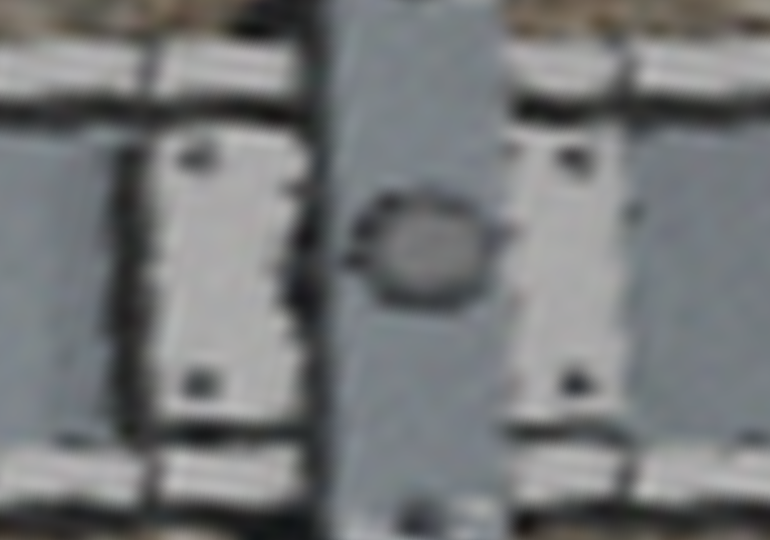

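View pics/t9.png

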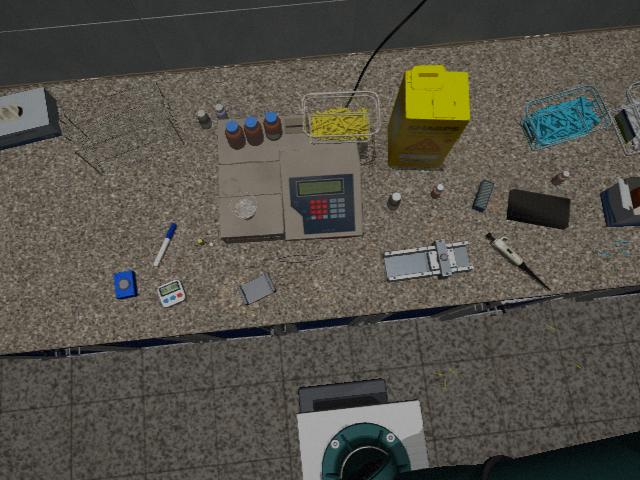

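The carrier ends lie on the lines within about 0.1 mm of the lines' midpoint, it is square, and the surroundings match the first picture. Handing in.

Run:
```python
from h import *
im0=cv2.imread("pics/top0.png").astype(int);im1=cv2.imread("pics/t9.png").astype(int)
d=(np.abs(im0-im1).max(2)>60).astype(np.uint8)
n,_,st,_=cv2.connectedComponentsWithStats(d)
print([s.tolist() for s in st[1:] if s[4]>12])
manip.finish_job(); print(manip.current_t())
```

```text
[[430, 251, 7, 8, 36], [427, 253, 6, 18, 32], [433, 260, 6, 10, 29], [247, 277, 12, 6, 13], [249, 292, 22, 10, 34]]
the job is handed in; nothing more can be done
the job is handed in; nothing more can be done
```

I carried out the whole job as asked and handed it in at about 44 s, with no verdict reported. The carrier is centred under the reading head.

- **Handling:** I lifted the carrier out of the cradle by its long sides and set it on the bare bench at about (0.462, −0.010), then let go. I took it again by its two ends and lowered it into the loading bay until it touched the floor (about 7 N), then released it.
- **Tapping:** With closed fingers I tapped it from the loading end, the opposite end, the loading end and the opposite end again.
- **Position:** In the rectified top picture the carrier's centre reads −0.3 mm and the midpoint of the scribed lines −0.35 mm, so they agree to about 0.1 mm. It sits square and centred across the channel. Its ends measured about 67 mm apart instead of 68, which I put down to edge blur.
- **Surroundings:** Comparing the first and last top pictures, only the carrier's old and new places changed. The network missed the dropper in the last check, but it shows in place in the picture. I did not run the network on the forceps in that check. The highest wrist force I read was about 12 N, and the arm was back at its start pose, clear of everything.

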